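# Try a caddy cap on the thread gauge and sort it

### The job

Take the black caddy cap that stands alone on the round cork pad and screw it clockwise onto the steel thread gauge, feeling for how far it will go without forcing it. Then screw it off again and set it down upright, open side down as it stood: in the square wooden tray if it turned fully home onto the gauge's shoulder, in the round metal tin if it stopped short. Leave the other caps waiting in their long tray and the rest of the table as they are.

Things in the scene. Friction and masses are not known exactly. Their poses are not given: they have to be found in the camera images.
- cap_1: one of four outwardly alike black screw caps of tea caddies, 50 mm across, 34 mm high, about 60 g, standing open side down; origin: centre of its lower rim, z up through its flat top. Some are sound, some faulty inside; number and place say nothing of it. Three raised grey bars on the top, 120 degrees apart, one on +x, lie over the three lugs inside
- cap_2: a cap like the others outside (see cap_1). Bore 43 mm across, 25 mm deep; in it, 4 mm above the rim, three round lugs 3 mm thick, 120 degrees apart, one on the cap's +x axis, reaching in to 16 mm from the axis
- cap_3: a cap like the others outside (see cap_1 and cap_2)
- cap_4: a cap like the others outside (see cap_1 and cap_2)
- pad: flat round cork pad, 84 mm across, 4 mm thick, fixed; origin: centre of its underside on the table. The cap standing on it (about its middle) is the one to be tried
- queue: long shallow wooden tray (78 x 210 mm, rim 12 mm high, floor 4 mm thick) with the three caps that wait; fixed; origin: centre of its underside
- gauge_seat (a point): centre of the gauge's flat shoulder (54 mm across, 40 mm above the table), where the rim of a cap that is home sits; z up, x towards one thread start. Put on with its lugs 25 degrees counter-clockwise from the starts, a cap rests with its rim about 4.3 mm above the shoulder; a sound one is home about 80 degrees clockwise from there and tightens within 15 degrees more
- tray: shallow square light-wood tray for sound caps, 140 x 140 mm, rim 26 mm high, walls and floor 4 mm thick, empty, fixed; origin: centre of its underside
- tray_in (a point): centre of the square tray's inner floor, 4 mm above the table
- tin: shallow round metal tin for faulty caps, 140 mm across, rim 30 mm high, wall 3 mm, floor 4 mm thick, empty, fixed; origin: centre of its underside
- tin_in (a point): centre of the round tin's inner floor, 4 mm above the table
- square_tin: square metal tea tin, 85 x 85 x 112 mm; loose, to be left alone; origin: centre of its underside
- hex_tin: dark six-sided tea tin with a black round lid, 96 mm across, 136 mm high; loose, to be left alone; origin: centre of its underside
- bowl_1: white tasting bowl, 86 mm across, 48 mm high; loose, to be left alone; origin: centre of its underside
- bowl_2: white tasting bowl, 86 mm across, 48 mm high; loose, to be left alone; origin: centre of its underside
- spoon: steel spoon lying flat; loose, to be left alone; origin: centre of its underside
- gauge: the steel thread gauge on its fixed grey foot (120 x 80 x 12 mm); origin: centre of the foot's underside, on the thread's upright axis. Three ridges 2.6 mm thick, 40 mm over their crests, 120 degrees apart (dark lines on the shoulder mark their starts), go down 19.2 mm per turn clockwise seen from above. More than 55 N in all between a cap and the gauge spoils them
- gauge_start (a point): middle of one thread start, 10.5 mm above the shoulder. Turned clockwise, lugs slide down on their ridges and pass under the next starts with 0.8 mm of play: a cap held up instead of kept lightly down catches there. A faulty cap stops dead 45 to 51 degrees after being put on as said for the seat, rim 1.5 mm or more above the shoulder. Turned back, a cap lifts off freely
- gauge_nose (a point): top of the gauge: a flat 22 mm nose 22 mm above the shoulder, widening over 4 mm to the 30 mm core on which the thread stands
There are look-alikes about, which are no part of the job. What is shaped like the cap_3 but turquoise is not meant.

How it is judged:
On the way:
1. the cap from the pad has been screwed onto the gauge's thread: a sound one until its rim is down on the shoulder, a faulty one well past the start of the thread, near its stop (((horizontal distance between cap_2 and gauge_seat below 0.002 m and z of cap_2 in the frame of gauge_seat between -0.003 and 0.001 m and angle between cap_2's own z axis and vertical below 0.08 rad) or (horizontal distance between cap_3 and gauge_seat below 0.002 m and z of cap_3 in the frame of gauge_seat between -0.003 and 0.001 m and angle between cap_3's own z axis and vertical below 0.08 rad) or (horizontal distance between cap_1 and gauge_seat below 0.002 m and z of cap_1 in the frame of gauge_seat between -0.003 and 0.0027 m and angle between cap_1's own z axis and vertical below 0.08 rad) or (horizontal distance between cap_4 and gauge_seat below 0.002 m and z of cap_4 in the frame of gauge_seat between -0.003 and 0.0027 m and angle between cap_4's own z axis and vertical below 0.08 rad))), for 0.2 s.
At the end, for the whole second after the job is handed in: The tried cap stands upright (within 6 degrees), at rest and released on the floor of the square tray if it turned fully home on the gauge, of the round tin if it did not, its axis within 42 mm of that container's centre; the other three caps are within 15 mm of where they stood (((horizontal distance between cap_2 and tray_in below 0.042 m and z of cap_2 in the frame of tray_in between -0.004 and 0.004 m and angle between cap_2's own z axis and vertical below 0.1 rad and linear speed of cap_2 below 0.02 m/s and distance of each of cap_1, cap_3, cap_4 from where it was at the start of the episode below 0.015 m) or (horizontal distance between cap_3 and tray_in below 0.042 m and z of cap_3 in the frame of tray_in between -0.004 and 0.004 m and angle between cap_3's own z axis and vertical below 0.1 rad and linear speed of cap_3 below 0.02 m/s and distance of each of cap_1, cap_2, cap_4 from where it was at the start of the episode below 0.015 m) or (horizontal distance between cap_1 and tin_in below 0.042 m and z of cap_1 in the frame of tin_in between -0.004 and 0.004 m and angle between cap_1's own z axis and vertical below 0.1 rad and linear speed of cap_1 below 0.02 m/s and distance of each of cap_2, cap_3, cap_4 from where it was at the start of the episode below 0.015 m) or (horizontal distance between cap_4 and tin_in below 0.042 m and z of cap_4 in the frame of tin_in between -0.004 and 0.004 m and angle between cap_4's own z axis and vertical below 0.1 rad and linear speed of cap_4 below 0.02 m/s and distance of each of cap_1, cap_2, cap_3 from where it was at the start of the episode below 0.015 m))); the robot touches nothing.
It fails at once if a cap is forced: more than 55 N between a cap and the gauge (contact force between any of cap_1, cap_2, cap_3, cap_4 and gauge above 55 N).
It fails at once if a bystander (tin, bowl or spoon) is shifted by more than 20 mm (distance of any of square_tin, hex_tin, bowl_1, bowl_2, spoon from where it was at the start of the episode above 0.02 m).
It fails at once if a cap is dropped: it moves faster than 0.7 m/s (a fall of about 25 mm) out of the fingers ((linear speed of cap_1 above 0.7 m/s and contact force between the fingers and cap_1 below 0.05 N) or (linear speed of cap_2 above 0.7 m/s and contact force between the fingers and cap_2 below 0.05 N) or (linear speed of cap_3 above 0.7 m/s and contact force between the fingers and cap_3 below 0.05 N) or (linear speed of cap_4 above 0.7 m/s and contact force between the fingers and cap_4 below 0.05 N)).
It also fails if it takes over 64 s, if anything falls off the work surface, if the arm or the gripper's body presses on something with over 40 N, if the wrist force passes 120 N, or if a joint passes its speed limit or range.

### The arm

A 6-joint arm with a two-finger parallel gripper is mounted at the origin on the work surface. World frame = base frame: x ahead of the robot, y to its left, z up, the work surface at z = 0. Lengths are in m, angles in rad, forces in N, time in s.
With the tool pointing down it reaches from about 0.4 to 0.925 m from the base axis. Payload 3.4 kg.
Tool frame: the origin (TCP) lies at the very end of the fingers, on their centre line; the grasp point (between the pads) lies 19 mm behind it; z points along the fingers, y is the line along which they close (so a half turn about z gives the same grasp; the last joint's range is limited). The gripper opens to 85 mm and grips with 20 to 120 N. Pads are 22 mm wide; open, the fingers measure 114 mm over their backs; the gripper's body (76 mm by 85 mm) begins 54 mm behind the grasp point. The pads swing forward as they close: fully open they stand 13 mm farther back than shut.
Start: joints at [1.089, 0.307, 1.506, -0, 1.328, -0.073], TCP at [0.229, 0.528, 0.231] pointing down, gripper open.
Joint ranges: [-3.12, 3.12], [-1.05, 2.28], [0.14, 2.33], [-1.42, 4.57], [0.1, 2.73], [-2.68, 2.68]. Speed limits (rad/s): [2.57, 2.57, 3.14, 3.14, 3.14, 3.14].

### API

Orientations are given as a unit quaternion [w, x, y, z].
In Python, from cell import ctrl gives the robot as it stands.
- The arm moves only by the tool play_rows, never from a script. Its argument "increments" is one flat list of numbers, 5 for each row, row after row: the shift along the tool's x, y, z in cm, then the turn about the tool's z in degrees, then the opening, from 0 (shut) to 1 (fully open). A call has 1 to 10 rows; each row is the pose to reach, as a shift and turn from the pose commanded when the call began, along the tool's axes at that moment; what a row does not reach only later rows make up. A row lasts 1/12 s, in which the tool goes at most 41.7 mm and 7.16 degrees, less where a joint would pass 70% of its speed; a pose out of reach is approached as far as the arm can. A call with a gripper value outside its range is refused whole. The fingers move at their own pace and stop on an object; "force" is the grip in N (left out, the last holds). Time passes only in rows, so rows that repeat a pose let the fingers close. It gives the time, the measured TCP pose, the force, the opening and the grip force at its end, in the units of the state.
- ctrl.read_state(): the state, without advancing time (a new reading comes with each control period).
- ctrl.read_camera(name): name is "side" or "top"; returns (picture, depth): 400x640x3 uint8, red, green, blue; 400x640 float32, m along the optical axis (not along the pixel's ray), 0 where there is no reading.
- ctrl.camera_params(name): a dict with "camera_matrix" (3x3 intrinsics, pixels), "origin" and "orientation" of the camera in the world. Camera axes: x right, y up, looking along -z (the intrinsics and any distortion apply to the point x, -y, -z); pixel columns grow to the right and rows downward; lengths in m; the calibration is good to about 2 mm. A picture is of the moment at which its call begins. camera_params takes no time and is no camera call.
- ctrl.finish_job(): hands the job in; it is judged then, once.
The state is a dict: "time": time; "joint_positions": joint angles; "qvel": joint speeds; "joint_torque": joint torques, N m; "eef_pos": TCP position; "orientation": TCP orientation; "force": force on the tool from outside, world axes, zero at the start; "ft_torque": the same for the moment, N m; "opening": opening from 0.0 (shut) to 1.0 (fully open); "grasp_force": force on a finger pad.
Only numpy, scipy, OpenCV 4.12 (cv2) and the standard library are available. Lean on these libraries where they do the work, as an engineer would, in place of code of your own. Each camera call takes 0.05 s, during which the arm holds its last target. There are 200 camera calls.

## Working session

There is one attempt and no reset: what is moved stays moved. The work goes in short steps, Python scripts to look and compute and a tool call to move; the robot and the scene stay as the last step left them, time stands still between calls to the robot, and variables do not carry over. Pictures are saved under pics/ and viewed, at most 10 in all, crops included, and the job is handed in when it is done.

Besides the shell and the picture viewer there is one more tool, called after ">>>" as a command line: name --argument value ..., lists and objects as JSON in quotes. play_rows: Moves the arm, as the interface text tells. Its arguments: {"type":"object","properties":{"increments":{"type":"array","items":{"type":"number"}},"force":{"type":"number"}},"required":["increments"]}

```bash
mkdir -p pics
cat > h.py <<'E'
import numpy as np, cv2
from cell import ctrl
from scipy.spatial.transform import Rotation as R
def rot(q): return R.from_quat([q[1],q[2],q[3],q[0]]).as_matrix()
def cam(n):
    p=ctrl.camera_params(n); return np.array(p["camera_matrix"]),np.array(p["origin"]),rot(p["orientation"]),p
def px2z(n,u,v,z):
    K,o,M,_=cam(n); d=M@np.array([(u-K[0,2])/K[0,0],-(v-K[1,2])/K[1,1],-1]); return o+d*(z-o[2])/d[2]
def pxd(n,u,v,dep):
    K,o,M,_=cam(n); d=M@np.array([(u-K[0,2])/K[0,0],-(v-K[1,2])/K[1,1],-1]); return o+d*dep
def proj(n,P):
    K,o,M,_=cam(n); c=M.T@(np.array(P)-o); return K[0,0]*c[0]/-c[2]+K[0,2],K[1,2]+K[1,1]*(-c[1])/-c[2]
E
python3 - <<'E'
from h import *
for n in("top","side"):
    im,d=ctrl.read_camera(n); cv2.imwrite(f"pics/{n}0.png",im[:,:,::-1]); np.save(n+"0.npy",d)
    print(ctrl.camera_params(n))
print(ctrl.read_state())
E
```

```text
{'camera_matrix': array([[449.69518421,   0.        , 319.05191457],
       [  0.        , 449.69518421, 193.42806955],
       [  0.        ,   0.        ,   1.        ]]), 'origin': array([ 0.45580426, -0.0110289 ,  1.27236994]), 'orientation': array([-0.69647364, -0.03023573,  0.03136842,  0.71625854])}
{'camera_matrix': array([[433.57260481,   0.        , 320.18461185],
       [  0.        , 433.57260481, 200.1892269 ],
       [  0.        ,   0.        ,   1.        ]]), 'origin': array([ 0.14935064, -0.73989832,  0.71456995]), 'orientation': array([ 0.8659068 ,  0.43112385, -0.10265997, -0.2319452 ])}
{'time': 0.1, 'joint_positions': array([ 1.08850882e+00,  3.07520690e-01,  1.50750921e+00,  7.73223575e-06,
        1.32844424e+00, -7.35207127e-02]), 'qvel': array([ 0.00026738, -0.00325268, -0.00293394, -0.00037802, -0.00088167,
        0.00210343]), 'joint_torque': array([-2.38345583e-04, -4.58527279e+01, -2.52608103e+01, -1.01107028e-04,
        5.50419805e-03,  3.33629316e-06]), 'eef_pos': array([0.22829149, 0.52706085, 0.23047294]), 'orientation': array([-2.61693222e-04,  2.02964252e-01,  9.79185696e-01, -9.03622344e-04]), 'force': array([ 0.38103285,  0.64948033, -0.22337358]), 'ft_torque': array([-0.0108981 , -0.0035179 , -0.04401394]), 'grasp_force': 0.0, 'opening': 0.9991450227586547}
```

View pics/top0.png

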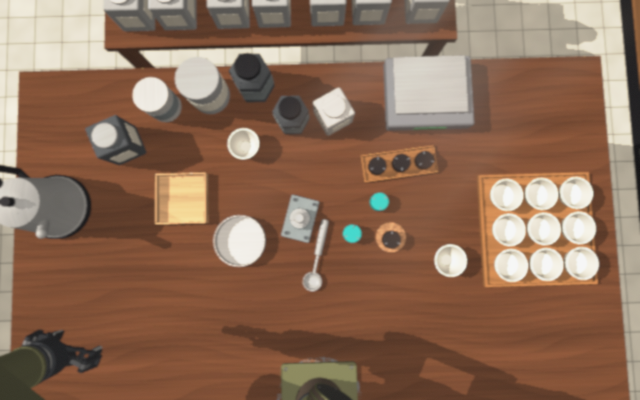

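View pics/side0.png

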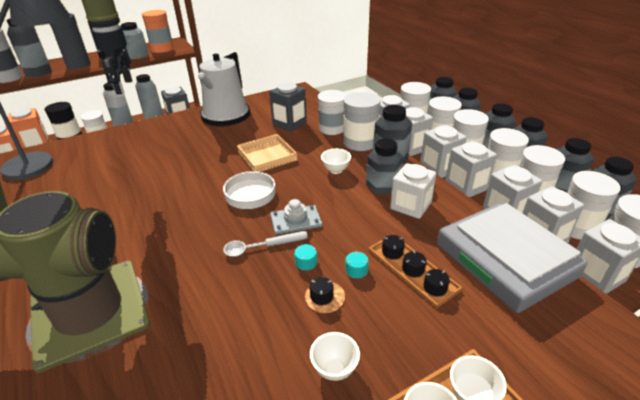

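Top view: the target, a black cap on the round cork pad, is at (390,238). Look-alikes are the turquoise caps at (379,201) and (352,233), and the queue caps at (377,165), (401,162) and (424,160). The gauge is at (300,218), the tray at (181,198), the tin at (240,241) and the spoon at (318,255). Side view: pad cap at (321,291), gauge at (295,212).

Run:
```python
from h import *
a=[];b=[]
for i in range(4):
    im,d=ctrl.read_camera("top"); a.append(im.astype(float)); b.append(d)
im=np.mean(a,0).astype(np.uint8)[:,:,::-1]; d=np.median(b,0)
np.save("d.npy",d)
c1=cv2.resize(im[213:263,365:415],(500,500),interpolation=cv2.INTER_CUBIC)
c2=cv2.resize(im[193:243,275:325],(500,500),interpolation=cv2.INTER_CUBIC)
c1=np.clip(c1.astype(float)*1.6,0,255).astype(np.uint8)
cv2.imwrite("pics/crop.png",cv2.resize(np.hstack([c1,c2]),(800,400)))
for n,u,v in [("cap",390,238),("gauge",300,217),("tray",181,198),("tin",240,241)]:
    print(n,d[v,u],pxd("top",u,v,d[v,u]))
```

```text
cap 1.2262396 [ 0.4360447  -0.204484    0.04027904]
gauge 1.210677 [0.49938471 0.03859927 0.06074509]
tray 1.2726264 [0.56459551 0.37627439 0.00329956]
tin 1.2610378 [0.43889287 0.21072635 0.00442198]
```

View pics/crop.png

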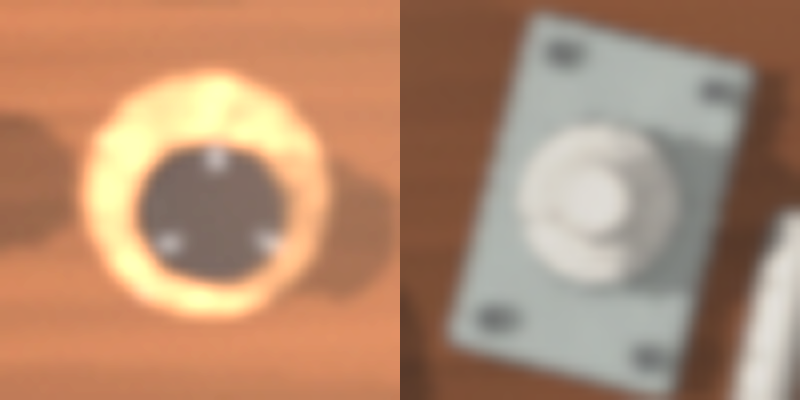

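The left crop shows the target: a black cap with three grey bars at (215,158), (168,243) and (268,242), standing on the round cork pad. The right crop shows the gauge, nose near (597,200), foot corners at (532,10), (755,62), (675,395) and (450,345). The start marks aren't clear yet, so I'll enhance it and rectify the shoulder plane.

```bash
cat >> h.py <<'E'
def crop2px(x,y,u0,v0,s=8): return x/s-.5+u0,y/s-.5+v0
E
python3 - <<'E'
from h import *
f=lambda x,y:crop2px(x,y,365,213); g=lambda x,y:crop2px(x-400,y,275,193)
B=[px2z("top",*f(*p),.038) for p in[(215,158),(168,243),(268,242)]]
c=np.mean(B,0);print("cap",c,[np.degrees(np.arctan2(*(b-c)[1::-1])).round(1) for b in B],[np.linalg.norm(b-c).round(4) for b in B])
print("pad",px2z("top",*f(206,195),.004))
C=[px2z("top",*g(*p),.012) for p in[(532,10),(755,62),(675,395),(450,345)]]
gc=np.mean(C,0);print("gauge foot",gc,[np.linalg.norm(C[i]-C[i-1]).round(4) for i in range(4)],[np.degrees(np.arctan2(*(C[i]-C[i-1])[1::-1])).round(1) for i in range(4)])
print("nose",px2z("top",*g(597,200),.062), "shoulder", px2z("top",*g(598,204),.04))
print("tray/tin",px2z("top",181,198,.015),px2z("top",240,241,.03))
# rectified shoulder views, 76mm square at z=.04, 400px, up=+x world, left=+y
out=[]
for n in("top","side"):
    im=np.mean([ctrl.read_camera(n)[0].astype(float) for _ in range(6)],0)
    h=.038; src=[proj(n,[gc[0]+a*h,gc[1]+b*h,.04]) for a,b in((1,1),(1,-1),(-1,-1),(-1,1))]
    H=cv2.getPerspectiveTransform(np.float32(src),np.float32([[0,0],[400,0],[400,400],[0,400]]))
    w=cv2.warpPerspective(im.astype(np.float32),H,(400,400),flags=cv2.INTER_CUBIC).mean(2)
    w=np.clip((w-np.percentile(w,25))/(np.percentile(w,99.5)-np.percentile(w,25))*255,0,255)
    out.append(w)
cv2.imwrite("pics/g.png",np.hstack(out).astype(np.uint8))
E
```

```text
cap [ 0.43238865 -0.20913225  0.038     ] [np.float64(-0.4), np.float64(118.4), np.float64(-120.2)] [np.float64(0.0192), np.float64(0.0195), np.float64(0.0197)]
pad [ 0.43858426 -0.21101325  0.004     ]
gauge foot [0.49894074 0.04096586 0.012     ] [np.float64(0.1206), np.float64(0.0805), np.float64(0.1196), np.float64(0.0804)] [np.float64(-15.0), np.float64(-104.8), np.float64(164.9), np.float64(75.9)]
nose [0.49806231 0.04093262 0.062     ] shoulder [0.49745349 0.04156805 0.04      ]
tray/tin [0.56359249 0.37270358 0.015     ] [0.43923402 0.20625293 0.03      ]
```

View pics/g.png

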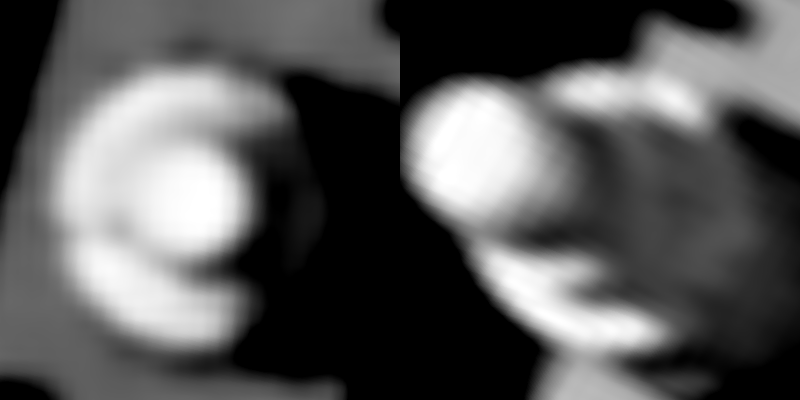

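The shoulder marks show in the rectified view: left panel crease at (75,235), about 103°; right panel gap at (625,90), about -13°. So the starts are at about -15°+120k, matching the foot's orientation. The cap's bars are at about -0.7°. I'll work out the first moves now.

```bash
cat >> h.py <<'E'
def to(P,yang=None):
    s=ctrl.read_state(); M=rot(s["orientation"]); y=np.degrees(np.arctan2(M[1,1],M[0,1]))
    d=M.T@(np.array(P)-s["eef_pos"])*100
    print("inc cm",d.round(2),"turn cw",None if yang is None else round(y-yang,1),"| t",round(s["time"],2),"pos",s["eef_pos"].round(4),"yang",y.round(2),"tilt",np.degrees(np.arccos(-M[2,2])).round(2),"F",s["force"].round(1),"T",s["ft_torque"].round(2),"op",round(s["opening"],3),"g",round(s["grasp_force"],1),"j6",s["joint_positions"][5].round(2))
E
python3 -c "
from h import *
to([.46,.3,.23],66.6);to([.4324,-.2091,.12],66.6)
print(px2z('top',379,201,.034),px2z('top',352,233,.034))"
```

```text
inc cm [-30.28 -11.69   0.13] turn cw -0.0 | t 0.9 pos [0.2286 0.5276 0.2313] yang 66.58 tilt 0.0 F [ 0.2 -0.8 -0.3] T [-0.02  0.07 -0.02] op 1.0 g 0.0 j6 -0.07
inc cm [-47.99 -59.5   11.13] turn cw -0.0 | t 0.9 pos [0.2286 0.5276 0.2313] yang 66.58 tilt 0.0 F [ 0.2 -0.8 -0.3] T [-0.02  0.07 -0.02] op 1.0 g 0.0 j6 -0.07
[ 0.5383586  -0.17935951  0.034     ] [ 0.45250543 -0.10183005  0.034     ]
```

>>> play_rows --increments '[-30,-12,0,0,1,-30,-12,0,0,1,-30,-12,0,0,1,-30,-12,0,0,1,-30,-12,0,0,1,-30,-12,0,0,1,-48,-59.5,9,12,1,-48,-59.5,9,12,1,-48,-59.5,9,12,1,-48,-59.5,9,12,1]' --force 30

```text
time: 1.73
eef_pos: [0.4129, 0.184, 0.2047]
orientation: [0.0, 0.304, 0.953, 0.0]
force: [1.1, 0.6, -0.0]
opening: 1.003
grasp_force: 0.0
```

```bash
python3 -c "
from h import *
to([.4324,-.2091,.06],54.6)"
```

```text
inc cm [-24.37 -30.9   14.47] turn cw -0.0 | t 1.73 pos [0.4129 0.184  0.2047] yang 54.58 tilt 0.03 F [ 1.1  0.6 -0. ] T [-0.05 -0.03  0.01] op 1.003 g 0.0 j6 -0.63
```

>>> play_rows --increments '[-24.4,-30.9,7,0,1,-24.4,-30.9,7,0,1,-24.4,-30.9,7,0,1,-24.4,-30.9,7,0,1,-24.4,-30.9,7,0,1,-24.4,-30.9,7,0,1,-24.4,-30.9,7,0,1,-24.4,-30.9,7,0,1,-24.4,-30.9,7,0,1,-24.4,-30.9,7,0,1]'

```text
time: 2.57
eef_pos: [0.433, -0.2117, 0.1346]
orientation: [0.001, 0.305, 0.952, -0.001]
force: [0.4, 0.2, -0.0]
opening: 1.001
grasp_force: 0.0
```

>>> play_rows --increments '[0,0,0,0,1,0,0,0,0,1,0,0,0,0,1]'

```text
time: 2.82
eef_pos: [0.4321, -0.2068, 0.1347]
orientation: [-0.001, 0.305, 0.952, 0.0]
force: [-0.3, 1.1, 0.8]
opening: 1.001
grasp_force: 0.0
```

```bash
python3 -c "
from h import *
to([.4324,-.2091,.007],54.6)
im,d=ctrl.read_camera('side');cv2.imwrite('pics/a.png',cv2.resize(im[180:340,220:440,::-1],(770,560),interpolation=cv2.INTER_CUBIC))"
```

```text
inc cm [-0.17 -0.17 12.77] turn cw -0.1 | t 2.82 pos [ 0.4321 -0.2068  0.1347] yang 54.54 tilt 0.07 F [-0.3  1.1  0.8] T [0.03 0.   0.06] op 1.001 g 0.0 j6 -1.49
```

View pics/a.png

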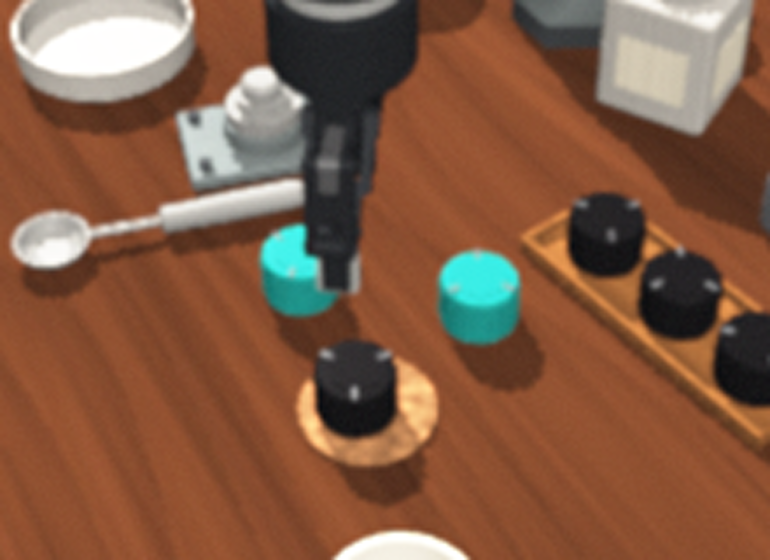

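The side crop shows the open gripper above and behind the cap. Cap top centre is at crop (355,368), with bars at (327,353), (385,354) and (354,393). Both turquoise caps are clear of it.

```bash
python3 -c "
from h import *
q=lambda x,y:(220+x/3.5-.5,180+y/3.5-.5)
B=[px2z('side',*q(*p),.038) for p in((327,353),(385,354),(354,393))]
c=np.mean(B,0);print(c,[np.degrees(np.arctan2(*(b-c)[1::-1])).round(1) for b in B])
to([.4324,-.2091,.007],54.6)"
```

```text
[ 0.43272783 -0.20905725  0.038     ] [np.float64(117.9), np.float64(-1.4), np.float64(-121.6)]
inc cm [-0.19 -0.22 12.79] turn cw 0.0 | t 2.87 pos [ 0.4322 -0.2063  0.1349] yang 54.6 tilt 0.06 F [-0.1 -0.4 -0.2] T [0.01 0.02 0.04] op 1.003 g 0.0 j6 -1.49
```

>>> play_rows --increments '[-0.1,-0.1,3,0,1,-0.1,-0.1,6,0,1,-0.1,-0.1,8,0,1,-0.1,-0.1,8,0,1,-0.1,-0.1,8,0,1,-0.1,-0.1,8,0,1]'

```text
time: 3.37
eef_pos: [0.4336, -0.2083, 0.0559]
orientation: [0.001, 0.303, 0.953, -0.0]
force: [-0.2, 1.4, -0.6]
opening: 1.0
grasp_force: 0.0
```

```bash
python3 -c "
from h import *
to([.4324,-.2091,.007],54.6)"
```

```text
inc cm [ 0.06 -0.14  4.89] turn cw 0.1 | t 3.37 pos [ 0.4336 -0.2083  0.0559] yang 54.66 tilt 0.08 F [-0.2  1.4 -0.6] T [ 0.01 -0.01 -0.01] op 1.0 g 0.0 j6 -1.49
```

>>> play_rows --increments '[0,-0.1,2.5,0,1,0,-0.1,4.9,0,1,0,-0.1,4.9,0,1,0,-0.1,4.9,0,1,0,-0.1,4.9,0,1]'

```text
time: 3.78
eef_pos: [0.4333, -0.21, 0.0073]
orientation: [0.001, 0.304, 0.953, -0.0]
force: [-0.1, -0.6, 0.1]
opening: 1.004
grasp_force: 0.0
```

```bash
python3 -c "
from h import *
to([.4326,-.2091,.007],54.6)"
```

```text
inc cm [0.11 0.04 0.03] turn cw -0.0 | t 3.78 pos [ 0.4333 -0.21    0.0073] yang 54.6 tilt 0.13 F [-0.1 -0.6  0.1] T [-0.03 -0.04  0.02] op 1.004 g 0.0 j6 -1.49
```

>>> play_rows --increments '[0,0,0,0,0.8,0,0,0,0,0.7,0,0,0,0,0.6,0,0,0,0,0.5,0,0,0,0,0.4,0,0,0,0,0.4,0,0,0,0,0.4,0,0,0,0,0.4]'

```text
time: 4.45
eef_pos: [0.433, -0.2101, 0.0071]
orientation: [0.001, 0.304, 0.953, -0.0]
force: [-1.7, 1.0, 7.9]
opening: 0.579
grasp_force: 29.9
```

```bash
python3 -c "
from h import *
to([.4326,-.2091,.007],54.6)"
```

```text
inc cm [0.08 0.06 0.01] turn cw -0.0 | t 4.45 pos [ 0.433  -0.2101  0.0071] yang 54.57 tilt 0.13 F [-1.7  1.   7.9] T [ 0.09  0.07 -0.  ] op 0.579 g 29.9 j6 -1.49
```

>>> play_rows --increments '[0,0,-3,0,0.4,0,0,-6,0,0.4,0,0,-9,0,0.4,0,0,-9,0,0.4,0,0,-9,0,0.4,0,0,-9,0,0.4]'

```text
time: 4.95
eef_pos: [0.4319, -0.2094, 0.0959]
orientation: [0.0, 0.304, 0.953, -0.0]
force: [-0.3, 0.1, -0.3]
opening: 0.585
grasp_force: 31.8
```

```bash
python3 -c "
from h import *
to([.4985,.041,.09],67.6)"
```

```text
inc cm [ 9.08 24.27  0.59] turn cw -13.0 | t 4.95 pos [ 0.4319 -0.2094  0.0959] yang 54.58 tilt 0.0 F [-0.3  0.1 -0.3] T [ 0.02  0.02 -0.04] op 0.585 g 31.8 j6 -1.49
```

>>> play_rows --increments '[9.1,24.3,0,-13,0.4,9.1,24.3,0,-13,0.4,9.1,24.3,0,-13,0.4,9.1,24.3,0,-13,0.4,9.1,24.3,0,-13,0.4,9.1,24.3,0,-13,0.4,9.1,24.3,0,-13,0.4,9.1,24.3,0,-13,0.4,9.1,24.3,0,-13,0.4,9.1,24.3,0,-13,0.4]'

```text
time: 5.78
eef_pos: [0.4976, 0.0401, 0.0948]
orientation: [-0.001, 0.195, 0.981, -0.001]
force: [0.6, -0.0, 0.2]
opening: 0.585
grasp_force: 31.8
```

>>> play_rows --increments '[0,0,0,0,0.4,0,0,0,0,0.4,0,0,0,0,0.4]'

```text
time: 6.03
eef_pos: [0.4986, 0.0398, 0.0958]
orientation: [-0.0, 0.195, 0.981, -0.0]
force: [0.5, -0.2, -0.6]
opening: 0.575
grasp_force: 31.8
```

```bash
python3 -c "
from h import *
to([.4992,.0407,.07],67.6)
im,d=ctrl.read_camera('side');cv2.imwrite('pics/b.png',cv2.resize(im[150:250,235:355,::-1],(720,600),interpolation=cv2.INTER_CUBIC))
to([.4992,.0407,.07],67.6)
u,v=proj('side',[.4985,.041,.062]);print((u+.5-235)*6,(v+.5-150)*6)"
```

```text
inc cm [-0.02  0.1   2.58] turn cw -0.1 | t 6.03 pos [0.4986 0.0398 0.0958] yang 67.45 tilt 0.02 F [ 0.5 -0.2 -0.6] T [-0.05  0.02 -0.04] op 0.575 g 31.8 j6 -1.18
inc cm [-0.01  0.08  2.59] turn cw -0.1 | t 6.08 pos [0.4988 0.04   0.0959] yang 67.47 tilt 0.01 F [-0.3  0.2 -0.8] T [ 0.02  0.03 -0.05] op 0.583 g 31.8 j6 -1.18
358.87672169653604 309.8824187199935
```

View pics/b.png

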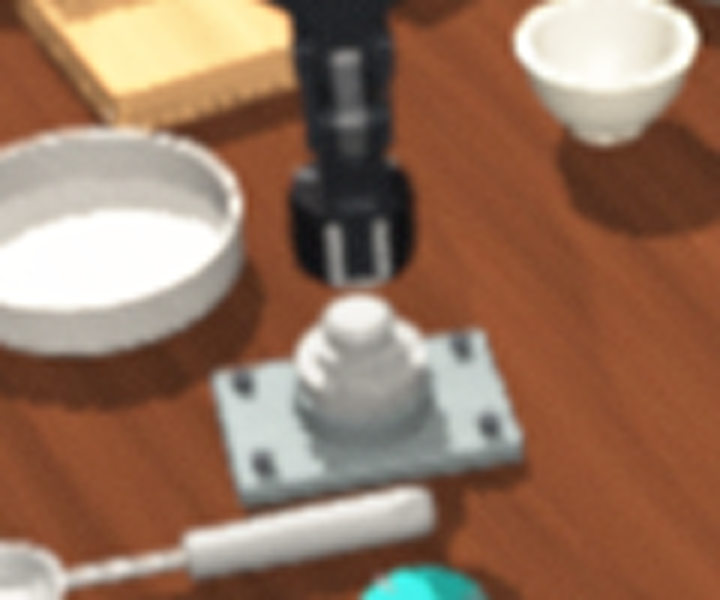

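The crop shows the cap held upright above the gauge. Cap sides are at columns 291 and 414 and the nose centre is at about (360,313). I'll check the axis against the projection.

```bash
python3 -c "
from h import *
for P in([.4985,.041,.11],[.4985,.040,.11],[.4975,.041,.11],[.4985,.041,.062],[.4980,.0403,.11]):
  u,v=proj('side',P);print(P,(u+.5-235)*6,(v+.5-150)*6)"
```

```text
[0.4985, 0.041, 0.11] 351.8928053108957 215.12189924403145
[0.4985, 0.04, 0.11] 353.0055348825666 216.35953147446037
[0.4975, 0.041, 0.11] 349.66392776573525 215.86970792488842
[0.4985, 0.041, 0.062] 358.87672169653604 309.8824187199935
[0.498, 0.0403, 0.11] 351.5569410845824 216.3622364541804
```

>>> play_rows --increments '[0,0.1,1,0,0.4,0,0.1,2,0,0.4,0,0.1,3,0,0.4,0,0.1,3.5,0,0.4,0,0.1,4,0,0.4,0,0.1,4,0,0.4,0,0.1,4,0,0.4]' --force 30

```text
time: 6.67
eef_pos: [0.4989, 0.0419, 0.0555]
orientation: [-0.001, 0.194, 0.981, -0.0]
force: [-0.4, 0.1, -0.9]
opening: 0.585
grasp_force: 31.8
```

```bash
python3 -c "
from h import *
to([.4992,.0407,.0473],67.6)"
```

```text
inc cm [-0.07 -0.1   0.82] turn cw -0.0 | t 6.67 pos [0.4989 0.0419 0.0555] yang 67.58 tilt 0.06 F [-0.4  0.1 -0.9] T [-0.14  0.05 -0.05] op 0.585 g 31.8 j6 -1.18
```

>>> play_rows --increments '[0,0,0.2,0,0.4,0,0,0.4,0,0.4,0,0,0.4,0,0.4,0,0,0.4,0,0.4]'

```text
time: 7.0
eef_pos: [0.4992, 0.0419, 0.0519]
orientation: [0.0, 0.194, 0.981, -0.0]
force: [-1.2, -2.1, -1.2]
opening: 0.583
grasp_force: 31.8
```

```bash
python3 -c "
from h import *
to([.4992,.0407,.0473],67.6)"
```

```text
inc cm [-0.04 -0.11  0.46] turn cw -0.0 | t 7.0 pos [0.4992 0.0419 0.0519] yang 67.58 tilt 0.01 F [-1.2 -2.1 -1.2] T [-0.33  0.19  0.06] op 0.583 g 31.8 j6 -1.18
```

>>> play_rows --increments '[0,0,0.1,0,0.4,0,0,0.2,0,0.4,0,0,0.2,0,0.4,0,0,0.2,0,0.4]'

```text
time: 7.33
eef_pos: [0.4992, 0.0419, 0.0498]
orientation: [-0.0, 0.194, 0.981, -0.0]
force: [-1.0, -1.4, -0.4]
opening: 0.582
grasp_force: 31.9
```

```bash
python3 -c "
from h import *
to([.4992,.0407,.0473],67.6)"
```

```text
inc cm [-0.05 -0.11  0.25] turn cw -0.0 | t 7.33 pos [0.4992 0.0419 0.0498] yang 67.58 tilt 0.02 F [-1.  -1.4 -0.4] T [-0.37  0.23  0.02] op 0.582 g 31.9 j6 -1.18
```

>>> play_rows --increments '[0,-0.07,0.1,0,0.4,0,-0.07,0.2,0,0.4,0,-0.07,0.2,0,0.4,0,-0.07,0.2,0,0.4]'

```text
time: 7.67
eef_pos: [0.4993, 0.0416, 0.0478]
orientation: [0.0, 0.194, 0.981, 0.0]
force: [-0.3, -0.2, -1.2]
opening: 0.585
grasp_force: 31.8
```

```bash
python3 -c "
from h import *
to([.4992,.0407,.0473],67.6)"
```

```text
inc cm [-0.02 -0.08  0.05] turn cw -0.0 | t 7.67 pos [0.4993 0.0416 0.0478] yang 67.57 tilt 0.02 F [-0.3 -0.2 -1.2] T [-0.1   0.05  0.03] op 0.585 g 31.8 j6 -1.18
```

>>> play_rows --increments '[0,0,0.05,0,0.4,0,0,0.1,0,0.4,0,0,0.1,0,0.4]'

```text
time: 7.92
eef_pos: [0.4994, 0.0416, 0.0474]
orientation: [0.0, 0.194, 0.981, 0.0]
force: [-1.0, -0.9, 3.9]
opening: 0.583
grasp_force: 32.3
```

```bash
python3 -c "
from h import *
to([.4992,.0407,.0473],67.6)"
```

```text
inc cm [-0.02 -0.09  0.01] turn cw -0.0 | t 7.92 pos [0.4994 0.0416 0.0474] yang 67.57 tilt 0.04 F [-1.  -0.9  3.9] T [-0.09  0.23  0.01] op 0.583 g 32.3 j6 -1.18
```

>>> play_rows --increments '[0,0,0.03,5,0.4,0,0,0.06,10,0.4,0,0,0.09,15,0.4,0,0,0.115,20,0.4,0,0,0.115,20,0.4]' --force 20

```text
time: 8.33
eef_pos: [0.4994, 0.041, 0.0462]
orientation: [0.001, 0.363, 0.932, -0.0]
force: [-1.6, -2.1, 5.2]
opening: 0.582
grasp_force: 32.4
```

```bash
python3 -c "
from h import *
to([.4992,.0407,.0473],67.6)"
```

```text
inc cm [-0.   -0.03 -0.11] turn cw -20.2 | t 8.33 pos [0.4994 0.041  0.0462] yang 47.41 tilt 0.06 F [-1.6 -2.1  5.2] T [-0.39  0.27 -0.11] op 0.582 g 32.4 j6 -0.83
```

>>> play_rows --increments '[0,-0.03,0.03,5,0.4,0,-0.03,0.055,10,0.4,0,-0.03,0.085,15,0.4,0,-0.03,0.1,18,0.4,0,-0.03,0.1,18,0.4]' --force 20

```text
time: 8.75
eef_pos: [0.4994, 0.0407, 0.0453]
orientation: [0.001, 0.504, 0.864, -0.0]
force: [-1.6, -2.0, 5.7]
opening: 0.581
grasp_force: 32.3
```

```bash
python3 -c "
from h import *
to([.4992,.0407,.0473],67.6)"
```

```text
inc cm [ 0.01 -0.02 -0.2 ] turn cw -38.1 | t 8.75 pos [0.4994 0.0407 0.0453] yang 29.51 tilt 0.08 F [-1.6 -2.   5.7] T [-0.44  0.2  -0.03] op 0.581 g 32.3 j6 -0.52
```

>>> play_rows --increments '[0,0,0.013,2.5,0.4,0,0,0.026,5,0.4,0,0,0.035,7,0.4,0,0,0.035,7,0.4]' --force 20

```text
time: 9.08
eef_pos: [0.4994, 0.0407, 0.0449]
orientation: [0.001, 0.555, 0.832, -0.0]
force: [-1.0, -3.8, 5.1]
opening: 0.583
grasp_force: 32.3
```

```bash
python3 -c "
from h import *
to([.4992,.0407,.0473],67.6)"
```

```text
inc cm [ 0.01 -0.02 -0.24] turn cw -45.0 | t 9.08 pos [0.4994 0.0407 0.0449] yang 22.58 tilt 0.09 F [-1.  -3.8  5.1] T [-0.57  0.19 -0.08] op 0.583 g 32.3 j6 -0.4
```

>>> play_rows --increments '[0,0,0.01,1.5,0.4,0,0,0.015,3,0.4,0,0,0.015,3,0.4]' --force 20

```text
time: 9.33
eef_pos: [0.4994, 0.0407, 0.0448]
orientation: [0.001, 0.576, 0.817, -0.0]
force: [-0.8, -3.5, 4.5]
opening: 0.582
grasp_force: 32.3
```

```bash
python3 -c "
from h import *
to([.4992,.0407,.0473],67.6)"
```

```text
inc cm [ 0.01 -0.01 -0.25] turn cw -48.0 | t 9.33 pos [0.4994 0.0407 0.0448] yang 19.62 tilt 0.08 F [-0.8 -3.5  4.5] T [-0.61  0.24  0.02] op 0.582 g 32.3 j6 -0.34
```

>>> play_rows --increments '[-0.03,-0.01,0.01,1.5,0.4,-0.03,-0.01,0.02,3,0.4,-0.03,-0.01,0.02,3,0.4]' --force 20

```text
time: 9.58
eef_pos: [0.4994, 0.0405, 0.0446]
orientation: [0.001, 0.598, 0.802, 0.0]
force: [-0.8, -2.0, 4.8]
opening: 0.586
grasp_force: 32.4
```

```bash
python3 -c "
from h import *
to([.4992,.0407,.0473],67.6)"
```

```text
inc cm [ 0.03 -0.01 -0.27] turn cw -51.0 | t 9.58 pos [0.4994 0.0405 0.0446] yang 16.61 tilt 0.08 F [-0.8 -2.   4.8] T [-0.52  0.22 -0.01] op 0.586 g 32.4 j6 -0.29
```

>>> play_rows --increments '[0,0,0.01,1.5,0.4,0,0,0.02,3,0.4,0,0,0.02,3,0.4]' --force 20

```text
time: 9.83
eef_pos: [0.4994, 0.0405, 0.0445]
orientation: [0.001, 0.618, 0.786, 0.0]
force: [-1.0, -2.9, 5.9]
opening: 0.584
grasp_force: 32.4
```

```bash
python3 -c "
from h import *
to([.4992,.0407,.0473],67.6)"
```

```text
inc cm [ 0.03 -0.02 -0.28] turn cw -54.0 | t 9.83 pos [0.4994 0.0405 0.0445] yang 13.61 tilt 0.08 F [-1.  -2.9  5.9] T [-0.56  0.26 -0.05] op 0.584 g 32.4 j6 -0.24
```

>>> play_rows --increments '[-0.02,0,0.01,1.5,0.4,-0.02,0,0.018,3,0.4,-0.02,0,0.018,3,0.4]' --force 20

```text
time: 10.08
eef_pos: [0.4994, 0.0403, 0.0443]
orientation: [0.001, 0.639, 0.769, 0.0]
force: [-0.1, -2.4, 7.5]
opening: 0.589
grasp_force: 32.4
```

```bash
python3 -c "
from h import *
to([.4992,.0407,.0473],67.6)"
```

```text
inc cm [ 0.04 -0.01 -0.3 ] turn cw -57.0 | t 10.08 pos [0.4994 0.0403 0.0443] yang 10.61 tilt 0.07 F [-0.1 -2.4  7.5] T [-0.47  0.22  0.03] op 0.589 g 32.4 j6 -0.19
```

>>> play_rows --increments '[0,0,0.01,1.5,0.4,0,0,0.018,3,0.4,0,0,0.018,3,0.4]' --force 20

```text
time: 10.33
eef_pos: [0.4994, 0.0403, 0.0441]
orientation: [0.001, 0.659, 0.753, 0.0]
force: [-2.2, -3.1, 6.1]
opening: 0.58
grasp_force: 32.4
```

```bash
python3 -c "
from h import *
to([.4992,.0407,.0473],67.6)"
```

```text
inc cm [ 0.04 -0.01 -0.32] turn cw -60.0 | t 10.33 pos [0.4994 0.0403 0.0441] yang 7.62 tilt 0.07 F [-2.2 -3.1  6.1] T [-0.43  0.27  0.04] op 0.58 g 32.4 j6 -0.14
```

>>> play_rows --increments '[-0.01,-0.01,0.015,3,0.4,-0.02,-0.02,0.03,6,0.4,-0.02,-0.02,0.045,9,0.4,-0.02,-0.02,0.045,9,0.4]' --force 20

```text
time: 10.67
eef_pos: [0.4992, 0.0402, 0.0436]
orientation: [0.001, 0.716, 0.698, 0.0]
force: [-1.1, -1.2, 5.7]
opening: 0.585
grasp_force: 32.4
```

```bash
python3 -c "
from h import *
to([.4992,.0407,.0473],67.6)"
```

```text
inc cm [ 0.05 -0.   -0.37] turn cw -69.1 | t 10.67 pos [0.4992 0.0402 0.0436] yang -1.47 tilt 0.07 F [-1.1 -1.2  5.7] T [-0.33  0.2  -0.03] op 0.585 g 32.4 j6 0.02
```

>>> play_rows --increments '[0,0,0.015,3,0.4,0,0,0.025,5,0.4,0,0,0.035,7,0.4,0,0,0.035,7,0.4]' --force 20

```text
time: 11.0
eef_pos: [0.4992, 0.0403, 0.0432]
orientation: [0.0, 0.757, 0.653, 0.0]
force: [-0.8, -2.3, 6.5]
opening: 0.582
grasp_force: 32.4
```

```bash
python3 -c "
from h import *
to([.4992,.0407,.0473],67.6)"
```

```text
inc cm [ 0.04 -0.01 -0.41] turn cw -76.0 | t 11.0 pos [0.4992 0.0403 0.0432] yang -8.42 tilt 0.07 F [-0.8 -2.3  6.5] T [-0.32  0.22 -0.07] op 0.582 g 32.4 j6 0.14
```

>>> play_rows --increments '[0,0,0.01,2,0.4,0,0,0.02,4,0.4,0,0,0.02,4,0.4]' --force 20

```text
time: 11.25
eef_pos: [0.4992, 0.0403, 0.0432]
orientation: [0.0, 0.779, 0.626, 0.0]
force: [-1.7, -1.9, 7.5]
opening: 0.585
grasp_force: 32.5
```

```bash
python3 -c "
from h import *
to([.4992,.0407,.0473],67.6)"
```

```text
inc cm [ 0.04 -0.01 -0.41] turn cw -80.0 | t 11.25 pos [0.4992 0.0403 0.0432] yang -12.42 tilt 0.07 F [-1.7 -1.9  7.5] T [-0.33  0.26 -0.03] op 0.585 g 32.5 j6 0.21
```

>>> play_rows --increments '[0,0,0.01,1.5,0.4,0,0,0.01,3,0.4,0,0,0.01,3,0.4]' --force 20

```text
time: 11.5
eef_pos: [0.4992, 0.0403, 0.0431]
orientation: [0.0, 0.795, 0.606, 0.0]
force: [-2.3, -2.4, 8.9]
opening: 0.584
grasp_force: 32.6
```

```bash
python3 -c "
from h import *
to([.4992,.0407,.0473],67.6)"
```

```text
inc cm [ 0.04 -0.   -0.42] turn cw -83.0 | t 11.5 pos [0.4992 0.0403 0.0431] yang -15.39 tilt 0.07 F [-2.3 -2.4  8.9] T [-0.31  0.33 -0.09] op 0.584 g 32.6 j6 0.27
```

>>> play_rows --increments '[0,0,0,2,0.4,0,0,0,4,0.4,0,0,0,4,0.4,0,0,0,4,0.4]' --force 20

```text
time: 11.83
eef_pos: [0.4991, 0.0404, 0.0431]
orientation: [0.0, 0.816, 0.578, 0.0]
force: [-2.4, -1.8, 8.3]
opening: 0.585
grasp_force: 32.6
```

```bash
python3 -c "
from h import *
to([.4992,.0407,.0473],67.6)
im,d=ctrl.read_camera('side');cv2.imwrite('pics/c.png',cv2.resize(im[150:250,235:355,::-1],(720,600),interpolation=cv2.INTER_CUBIC))"
```

```text
inc cm [ 0.03 -0.   -0.42] turn cw -87.0 | t 11.83 pos [0.4991 0.0404 0.0431] yang -19.36 tilt 0.06 F [-2.4 -1.8  8.3] T [-0.27  0.38 -0.05] op 0.585 g 32.6 j6 0.33
```

View pics/c.png

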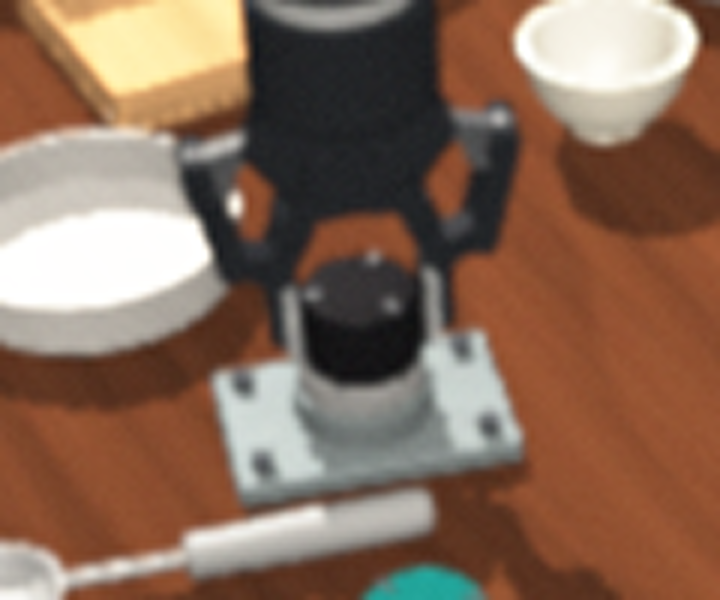

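The crop shows the cap seated on the gauge shoulder with no visible gap. Bars are at (314,294), (372,258) and (392,305). I'll check that they give the yaw expected if the cap turned with the hand.

```bash
python3 -c "
from h import *
q=lambda x,y:(235+x/6-.5,150+y/6-.5)
B=[px2z('side',*q(*p),.074) for p in((314,294),(372,258),(392,305))]
c=np.mean(B,0);print(c,[np.degrees(np.arctan2(*(b-c)[1::-1])).round(1) for b in B],[np.linalg.norm(b-c).round(4) for b in B])
to([.5638,.374,.12],-19.4)"
```

```text
[0.49963719 0.04128279 0.074     ] [np.float64(166.7), np.float64(47.6), np.float64(-73.7)] [np.float64(0.019), np.float64(0.0194), np.float64(0.0195)]
inc cm [33.62 -4.95 -7.68] turn cw 0.0 | t 11.88 pos [0.4991 0.0404 0.0432] yang -19.36 tilt 0.07 F [-1.2 -1.6  8.2] T [-0.28  0.33 -0.09] op 0.58 g 32.6 j6 0.33
```

The cap turned with the hand (yaw about 47° against 45° expected) and went home: it dropped 4.2 mm, then stopped descending on the shoulder. It is sound, so it goes in the square tray. Unscrewing now.

>>> play_rows --increments '[0,0,-0.05,-4,0.4,0,0,-0.08,-10,0.4,0,0,-0.115,-16,0.4,0,0,-0.145,-22,0.4,0,0,-0.175,-28,0.4,0,0,-0.21,-34,0.4,0,0,-0.24,-40,0.4,0,0,-0.24,-40,0.4]' --force 25

```text
time: 12.55
eef_pos: [0.499, 0.0407, 0.045]
orientation: [0.0, 0.568, 0.823, 0.0]
force: [-0.8, 0.7, 2.0]
opening: 0.584
grasp_force: 32.1
```

```bash
python3 -c "
from h import *
to([.4992,.0407,.0473],67.6)"
```

```text
inc cm [-0.01  0.02 -0.23] turn cw -46.8 | t 12.55 pos [0.499  0.0407 0.045 ] yang 20.77 tilt 0.05 F [-0.8  0.7  2. ] T [0.08 0.13 0.02] op 0.584 g 32.1 j6 -0.37
```

Continue to 92° back in all, then lift slowly.

>>> play_rows --increments '[0,0,-0.03,-6,0.4,0,0,-0.065,-12,0.4,0,0,-0.1,-18,0.4,0,0,-0.13,-24,0.4,0,0,-0.16,-30,0.4,0,0,-0.19,-36,0.4,0,0,-0.22,-42,0.4,0,0,-0.25,-47,0.4,0,0,-0.27,-50,0.4,0,0,-0.27,-50,0.4]'

```text
time: 13.38
eef_pos: [0.499, 0.0406, 0.0476]
orientation: [0.0, 0.169, 0.986, 0.0]
force: [-0.4, 0.4, 3.1]
opening: 0.587
grasp_force: 32.1
```

>>> play_rows --increments '[0,0,-0.1,0,0.4,0,0,-0.2,0,0.4,0,0,-0.3,0,0.4,0,0,-0.3,0,0.4]'

```text
time: 13.72
eef_pos: [0.4989, 0.0405, 0.0505]
orientation: [0.0, 0.169, 0.986, 0.0]
force: [-0.5, 0.0, 0.4]
opening: 0.586
grasp_force: 31.9
```

```bash
python3 -c "
from h import *
to([.4992,.0407,.0473],67.6)"
```

```text
inc cm [-0.02  0.03  0.32] turn cw 2.9 | t 13.72 pos [0.4989 0.0405 0.0505] yang 70.52 tilt 0.02 F [-0.5  0.   0.4] T [-0.01  0.02  0.04] op 0.586 g 31.9 j6 -1.23
```

>>> play_rows --increments '[0,0,-2,0,0.4,0,0,-4,0,0.4,0,0,-6,0,0.4,0,0,-7,0,0.4,0,0,-7,0,0.4]'

```text
time: 14.13
eef_pos: [0.5007, 0.0405, 0.1227]
orientation: [0.003, 0.169, 0.986, 0.0]
force: [-0.3, -0.2, -1.7]
opening: 0.586
grasp_force: 31.9
```

```bash
python3 -c "
from h import *
a=[px2z('top',u,v,.026) for u,v in((155,174),(207,173),(208,223),(155,224))]
print(np.mean(a,0),[np.linalg.norm(a[i]-a[i-1]).round(3) for i in range(4)],(a[1]-a[0]).round(3))
to([.563,.373,.12],90)"
```

```text
[0.5615742  0.36864814 0.026     ] [np.float64(0.139), np.float64(0.145), np.float64(0.139), np.float64(0.147)] [-0.001 -0.145  0.   ]
inc cm [ 5.2  33.43  0.31] turn cw -19.5 | t 14.13 pos [0.5007 0.0405 0.1227] yang 70.54 tilt 0.3 F [-0.3 -0.2 -1.7] T [-0.07 -0.05  0.01] op 0.586 g 31.9 j6 -1.23
```

>>> play_rows --increments '[5.2,33.2,0,-19.5,0.4,5.2,33.2,0,-19.5,0.4,5.2,33.2,0,-19.5,0.4,5.2,33.2,0,-19.5,0.4,5.2,33.2,0,-19.5,0.4,5.2,33.2,0,-19.5,0.4,5.2,33.2,0,-19.5,0.4,5.2,33.2,0,-19.5,0.4,5.2,33.2,0,-19.5,0.4,5.2,33.2,0,-19.5,0.4]'

```text
time: 14.97
eef_pos: [0.5597, 0.3735, 0.1186]
orientation: [-0.0, -0.002, 1.0, -0.0]
force: [-0.5, 0.4, -1.8]
opening: 0.584
grasp_force: 31.9
```

>>> play_rows --increments '[0,0,0,0,0.4,0,0,0,0,0.4,0,0,2,0,0.4,0,0,4,0,0.4,0,0,6,0,0.4,0,0,8,0,0.4,0,0,9,0,0.4,0,0,9,0,0.4,0,0,9,0,0.4]'

```text
time: 15.72
eef_pos: [0.5599, 0.3695, 0.0303]
orientation: [-0.001, 0.0, 1.0, -0.0]
force: [-0.3, -0.0, 0.4]
opening: 0.58
grasp_force: 31.9
```

```bash
python3 -c "
from h import *
to([.5625,.371,.008],90)"
```

```text
inc cm [-0.26  0.15  2.23] turn cw -0.0 | t 15.72 pos [0.5599 0.3695 0.0303] yang 90.0 tilt 0.09 F [-0.3 -0.   0.4] T [-0.01 -0.03  0.  ] op 0.58 g 31.9 j6 -1.05
```

>>> play_rows --increments '[-0.2,0.1,1,0,0.4,-0.2,0.1,1.8,0,0.4,-0.2,0.1,2.2,0,0.4,-0.2,0.1,2.3,0,0.4,-0.2,0.1,2.3,0,0.4]'

```text
time: 16.13
eef_pos: [0.562, 0.3719, 0.0074]
orientation: [-0.0, -0.001, 1.0, -0.0]
force: [0.3, -0.1, -0.8]
opening: 0.579
grasp_force: 31.9
```

```bash
python3 -c "
from h import *
to([.5625,.371,.007],90)"
```

```text
inc cm [-0.05 -0.09  0.04] turn cw 0.1 | t 16.13 pos [0.562  0.3719 0.0074] yang 90.09 tilt 0.01 F [ 0.3 -0.1 -0.8] T [0.01 0.   0.07] op 0.579 g 31.9 j6 -1.05
```

>>> play_rows --increments '[0,0,0.06,0,0.4,0,0,0.06,0,0.5,0,0,0.06,0,0.65,0,0,0.06,0,0.8,0,0,0.06,0,0.85,0,0,0.06,0,0.85,0,0,0.06,0,0.85]'

```text
time: 16.72
eef_pos: [0.5621, 0.3719, 0.0068]
orientation: [-0.0, -0.001, 1.0, -0.0]
force: [-0.4, 0.2, -0.5]
opening: 0.849
grasp_force: 0.0
```

>>> play_rows --increments '[0,0,-1,0,0.85,0,0,-3,0,0.85,0,0,-6,0,0.85,0,0,-10,0,0.85,0,0,-14,0,0.85,0,0,-16,0,0.85,-12,0,-16,0,0.85,-12,0,-16,0,0.85,-12,0,-16,0,0.85,-12,0,-16,0,0.85]'

```text
time: 17.55
eef_pos: [0.6896, 0.371, 0.1672]
orientation: [0.004, 0.001, 1.0, 0.001]
force: [1.0, 0.1, 0.5]
opening: 0.853
grasp_force: 0.0
```

```bash
python3 -c "
from h import *
to([.5625,.371,.007],90)
im,d=ctrl.read_camera('top');cv2.imwrite('pics/d.png',cv2.resize(im[80:300,100:460,::-1],(800,489),interpolation=cv2.INTER_CUBIC))"
```

```text
inc cm [12.83 -0.04 15.93] turn cw -0.1 | t 17.55 pos [0.6896 0.371  0.1672] yang 89.9 tilt 0.43 F [1.  0.1 0.5] T [ 0.06 -0.1   0.01] op 0.853 g 0.0 j6 -1.13
```

View pics/d.png

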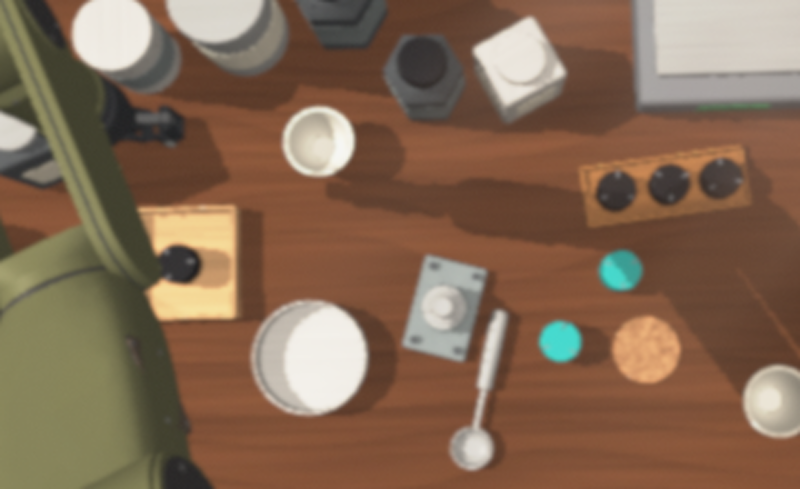

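The picture shows the cap upright at (180,263), in the middle of the square tray. The queue caps, spoon and bowls are where they were, and the gripper is clear.

```bash
python3 -c "
from h import *
to([.5625,.371,.007],90)
print(ctrl.finish_job())"
```

```text
inc cm [12.36 -0.04 15.94] turn cw -0.1 | t 17.6 pos [0.6858 0.3712 0.1667] yang 89.93 tilt 0.14 F [-0.3 -0.8 -1.4] T [-0.01  0.08  0.04] op 0.85 g 0.0 j6 -1.13
the job is handed in; nothing more can be done
None
```

The cap from the cork pad screwed fully home onto the gauge's shoulder, so I took it as sound, unscrewed it, set it upright in the middle of the square tray and handed the job in (no verdict was returned).

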